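# Show the drop-test ball to the inspection camera

## Task

Film the drop-test ball: first start the inspection camera by pressing the start button on its control box right down and letting it spring back up, then pick up the ball dish by the grip of its strap handle, carry it in front of the camera and turn it a quarter turn, so that the camera looks squarely through the open side of the handle with the ball at its viewing point, on the lens axis 110 mm from the face of the lamp ring. Keep the dish level and the ball untouched in the shallow well in its middle all the way, do not hit the camera, and leave everything else on the bench where it is. Finish while holding the dish there, still and level in the air with the ball resting in the middle: do not put it down or let go.

Things in the scene. Friction and masses are not known exactly. Their poses are not given: they have to be found in the camera images.
- start_button (a joint): travel of the camera's start button: 0 up (at rest), 0.006 m fully down; a spring pushes it back, about 1.5 N to start it and 5 N to hold it fully down. It is pressed straight down.
- start_button_top (a point): centre of the top face of the start button: a plain grey round push button 32 mm across in a black collar 48 mm across, on the control box. Its face is 67 mm above the bench when up, 10 mm above its collar.
- control_box: the camera's fixed grey control box, 90 mm along x, 150 mm along y, 45 mm high; origin at the centre of its underside, z up. The start button is at y = -35 mm. The only other control is a low black lamp dimmer at y = +45 mm, 30 mm across and 10 mm high, which is not used.
- ball_dish: the loose ball dish: round dished steel plate 136 mm across, rim 13 mm high, about 0.3 kg, with a rigid strap handle over it. Origin: centre of its underside; z up. The strap (16 mm wide along x) lies in the dish's y-z plane, legs at y = +67 and -67 mm, grip on top: seen along x it is an open arch, seen along y a leg hides the ball. At first y lies along the camera's x line within 0.1 rad.
- dish_grip (a point): centre of the black grip, 105 mm above the dish's underside, straight above the middle: a bar 60 mm long along the dish's y, 16 mm wide along its x (the width to grip) and 22 mm high.
- dish_middle (a point): lowest point of the dish's upper face, at its centre, 4 mm above its underside. Around it: flat to 4 mm radius, then the shallow well rising at 6 degrees to 30 mm radius, then 10 degrees to the rim. A ball off centre rolls back in some seconds; quick starts and stops or tilts of some degrees make it roll out.
- ball_center (a point): centre of the loose polished steel ball, 32 mm in diameter, 0.13 kg, free to roll in the dish; at rest its centre is 20 mm above the dish's underside. (The axes of this frame turn as the ball rolls: only its position means anything.)
- camera: the fixed inspection camera on its stand: base 150 mm along x, 120 mm along y, post 266 mm high, camera with a round lamp ring (62 mm across) around its lens. Origin: centre of the base's underside; z up. It looks along its own -x, 15 degrees down; centre of the lamp ring's face at x = -80, y = 0, z = 173 mm.
- view_point (a point): the camera's viewing point, where the ball's centre is to be held: on the lens axis, 110 mm from the lamp ring's face (x = -186 mm, y = 0 in the camera's frame), 145 mm above the bench, with nothing under it but what lies flat on the bench.
- phone_a: bystander: grey keypad phone lying on the bench, 108 x 47 x 14 mm, origin at the centre of its underside
- phone_b: bystander: black keypad phone lying on the bench below the viewing point, 108 x 47 x 14 mm, origin at the centre of its underside
- smartphone: bystander: smartphone lying on the bench, 148 x 71 x 9 mm, origin at the centre of its underside
- screwdriver: bystander: screwdriver lying on the bench, 170 mm long along its x, origin under its middle
- tape_roll: bystander: roll of tape lying flat, 100 mm across, 48 mm high, origin at the centre of its underside
- bowl: bystander: small empty steel bowl without a handle, 96 mm across, 28 mm high, origin at the centre of its underside
- pen: bystander: black pen lying on the bench, 130 mm long along its x, origin under its middle
- ball: the same steel ball as a body; for its position use ball_center
Not all that is in view belongs to the job. What is shaped like the control_box but yellow is not meant. There is more than one size of the ball_dish; the one meant has the size given above.

How it is judged:
By the outcome, as a careful person would: the job done as asked, in the order asked, and still so for the second after the job is handed in, while the arm keeps its last pose, push and grip.
It also fails if it takes over 61 s, if anything falls off the work surface, if the arm or the gripper's body presses on something with over 40 N, if the wrist force passes 120 N, or if a joint passes its speed limit or range.

## Robot

A 6-joint arm with a two-finger parallel gripper is mounted at the origin on the work surface. World frame = base frame: x ahead of the robot, y to its left, z up, the work surface at z = 0. Lengths are in m, angles in rad, forces in N, time in s.
With the tool pointing down it reaches from about 0.35 to 0.725 m from the base axis. Payload 4.3 kg.
Tool frame: the origin (TCP) lies on the centre line of the jaws, within the pads' length; the fingertips stand 25 mm ahead of it and the grasp point (between the pads) lies 6 mm ahead of it; z points along the fingers, y is the line along which they close (so a half turn about z gives the same grasp; the last joint's range is limited). The gripper opens to 85 mm and grips with 20 to 120 N. Pads are 22 mm wide; open, the fingers measure 114 mm over their backs; the gripper's body (76 mm by 85 mm) begins 54 mm behind the grasp point. The pads swing forward as they close: fully open they stand 13 mm farther back than shut.
Start: joints at [-1.427, 0.377, 0.081, 1.274, 0, 1.46], TCP at [0.144, -0.557, 0.256] pointing down, gripper open.
Joint ranges: [-2.72, 2.72], [-0.84, 1.66], [-1.02, 1.22], [-1.77, 2.12], [-1.37, 1.28], [-3.14, 3.14]. Speed limits (rad/s): [2.57, 2.57, 3.14, 3.14, 3.14, 3.14].

## Interface

Orientations are given as a 3x3 rotation matrix whose columns are the frame's x, y, z axes.
In Python, from rig import env, viewer, look_for, outline_of gives the robot as it stands. The module is installed in compiled form; this text tells all that it offers.
- The arm moves only by the shell command python3 -m creep 'ROWS' [FORCE]. ROWS is JSON, a list that holds one entry, the list of rows, each a list of 7 numbers: the shift along the tool's x, y, z in mm, then the turn, a rotation vector about the tool's x, y, z in rad, then the closure, from -1 (fully open) to 1 (shut). In form: [[[dx, dy, dz, wx, wy, wz, hand], ...]]. A call has 1 to 5 rows; each row shifts and turns the commanded pose from where the row before left it, along the tool's axes as they then stand; what a row does not reach is not made up. A row lasts 1/8 s, in which the tool goes at most 62.5 mm and 10.7 degrees, less where a joint would pass 70% of its speed; a pose out of reach is approached as far as the arm can. A call with a gripper value outside its range is refused whole. The fingers move at their own pace and stop on an object; FORCE is the grip in N (left out, the last holds). Time passes only in rows, so rows that do not move let the fingers close. It gives the time, the measured TCP pose, the force, the opening and the grip force at its end, in the units of the state.
- env.read_state(): the state, without advancing time (a new reading comes with each control period).
- viewer.grab_frame(name): name is "side" or "top"; returns a dict with "image" (384x512x3 uint8, red, green, blue), "K" (3x3 intrinsics, pixels), "R" (3x3) and "t" (3): a world point X has camera coordinates R X + t. Camera axes: x right, y down, z forward; pixel columns grow to the right and rows downward; lengths in m; the calibration is good to about 2 mm. A picture is of the moment at which its call begins. There is no depth.
- env.sign_off(): hands the job in; it is judged then, once.
Trained networks look in a picture, given as the dict that the camera call returned (one of the last four; its "shot" number tells which), for a name from the list of things; names that differ only in an ending like _2 or _b are one class to them, and where a whole thing is asked for, a point or a joint stands for the part that bears it (a point fixed in the world has none). Each returns a list of dicts, best first, with "score" (0 to 1); they miss things now and then, are a little off and sometimes report something else, mostly with a low value. They report only what shows in the picture. A call takes as long as a camera call. They do not tell look-alikes from the thing itself.
- look_for(label, picture): "at" ([x, y, z] in m, in world coordinates, good to about 4 mm: the middle of the surface that is visible of it).
- outline_of(label, picture): "mask" (384x512 bool, what is visible of it).
The state is a dict: "t": time; "qpos": joint angles; "joint_vel": joint speeds; "joint_torque": joint torques, N m; "ee_pos": TCP position; "tcp_rot": TCP orientation; "wrist_force": force on the tool from outside, world axes, zero at the start; "ft_torque": the same for the moment, N m; "finger_gap": finger opening in m; "grasp_force": force on a finger pad.
Only numpy, scipy, OpenCV 4.12 (cv2) and the standard library are available. Lean on these libraries where they do the work, as an engineer would, in place of code of your own. Each camera call takes 0.05 s, during which the arm holds its last target. There are 200 camera calls.

## Working session

There is one attempt and no reset: what is moved stays moved. The work goes in short steps, Python scripts to look and compute and a shell command to move; the robot and the scene stay as the last step left them, time stands still between calls to the robot, and variables do not carry over. Pictures are saved under pics/ and viewed, at most 10 in all, crops included, and the job is handed in when it is done.

```bash
mkdir -p pics; cat > h.py <<'E'
import numpy as np, cv2
from rig import env, viewer, look_for, outline_of
def save(f,n): cv2.imwrite('pics/'+n,cv2.cvtColor(f['image'],cv2.COLOR_RGB2BGR))
def ray(f,u,v,z):
    K,R,t=map(np.array,(f['K'],f['R'],f['t'])); c=-R.T@t; d=R.T@np.linalg.inv(K)@[u,v,1]
    return c+d*(z-c[2])/d[2]
def pix(f,X):
    p=np.array(f['K'])@(np.array(f['R'])@X+f['t']); return p[:2]/p[2]
E
python3 - <<'E'
from h import *
np.set_printoptions(precision=3,suppress=True)
s=env.read_state(); print(s['t'],s['ee_pos'],s['tcp_rot'])
F={}
for n in('top','side'):
    f=viewer.grab_frame(n); save(f,n+'0.png'); F[n]=f
    print(n,-np.array(f['R']).T@f['t'])
    for l in('start_button_top','control_box','ball_dish','dish_grip','ball_center','camera','phone_b','bowl','tape_roll'):
        print(l,[(round(d['score'],2),np.array(d['at']).round(3).tolist(),pix(f,d['at']).round().tolist()) for d in look_for(l,f)[:4]])
a=np.hstack([F['top']['image'],F['side']['image']])
E
```

```text
0.0 [ 0.144 -0.556  0.255] [[ 0.968  0.251 -0.   ]
 [ 0.251 -0.968  0.002]
 [ 0.    -0.002 -1.   ]]
top [0.313 0.034 1.368]
start_button_top [(0.42, [0.436, -0.054, 0.07], [283.0, 232.0])]
control_box [(0.77, [0.473, 0.311, 0.045], [167.0, 223.0]), (0.72, [0.421, -0.017, 0.048], [271.0, 238.0]), (0.62, [0.334, 0.219, 0.01], [197.0, 268.0])]
ball_dish [(0.86, [0.636, 0.02, 0.01], [258.0, 174.0]), (0.77, [0.574, 0.174, 0.01], [212.0, 193.0])]
dish_grip [(0.73, [0.636, 0.019, 0.014], [259.0, 173.0]), (0.66, [0.579, 0.17, 0.006], [213.0, 192.0])]
ball_center [(0.51, [0.638, 0.012, 0.032], [261.0, 172.0]), (0.47, [0.396, -0.295, 0.014], [358.0, 245.0]), (0.34, [0.477, 0.316, 0.042], [166.0, 222.0])]
camera [(0.7, [0.551, -0.393, 0.016], [385.0, 197.0])]
phone_b [(0.98, [0.606, -0.211, 0.012], [329.0, 181.0]), (0.79, [0.393, -0.293, 0.016], [358.0, 246.0]), (0.45, [0.333, 0.218, 0.011], [197.0, 268.0])]
bowl [(0.86, [0.339, -0.407, 0.017], [395.0, 263.0]), (0.27, [0.638, 0.017, 0.03], [259.0, 172.0])]
tape_roll [(0.92, [0.739, 0.351, 0.046], [157.0, 142.0])]
side [-0.145  1.057  0.848]
start_button_top [(0.46, [0.558, -0.397, 0.061], [323.0, 154.0])]
control_box [(0.81, [0.412, 0.017, 0.046], [301.0, 217.0]), (0.73, [0.327, 0.227, 0.007], [288.0, 273.0]), (0.59, [0.457, 0.34, 0.047], [226.0, 266.0]), (0.33, [0.636, 0.025, 0.013], [243.0, 204.0])]
ball_dish [(0.92, [0.633, 0.017, 0.011], [245.0, 204.0]), (0.89, [0.579, 0.176, 0.012], [229.0, 231.0]), (0.18, [0.605, -0.199, 0.012], [285.0, 181.0])]
dish_grip [(0.83, [0.578, 0.177, 0.008], [229.0, 233.0])]
ball_center [(0.53, [0.635, 0.021, 0.025], [244.0, 201.0])]
camera [(0.63, [0.562, -0.396, 0.058], [321.0, 154.0])]
phone_b [(0.75, [0.61, -0.199, 0.012], [284.0, 181.0]), (0.47, [0.388, -0.282, 0.011], [348.0, 190.0])]
bowl [(0.56, [0.635, 0.023, 0.016], [244.0, 203.0])]
tape_roll [(0.64, [0.733, 0.357, 0.033], [151.0, 237.0])]
```

```bash
python3 - <<'E'
import cv2
t=cv2.imread('pics/top0.png')[120:290,130:430]; s=cv2.imread('pics/side0.png')[90:310,130:420]
cv2.imwrite('pics/topc.png',cv2.resize(t,(800,453),interpolation=cv2.INTER_CUBIC)); cv2.imwrite('pics/sidec.png',cv2.resize(s,(790,599),interpolation=cv2.INTER_CUBIC))
E
```

```text
(no output)
```

View pics/topc.png

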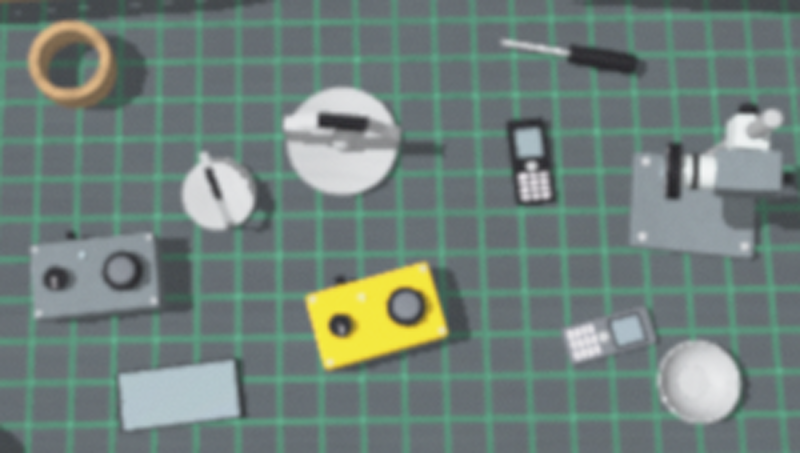

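View pics/sidec.png

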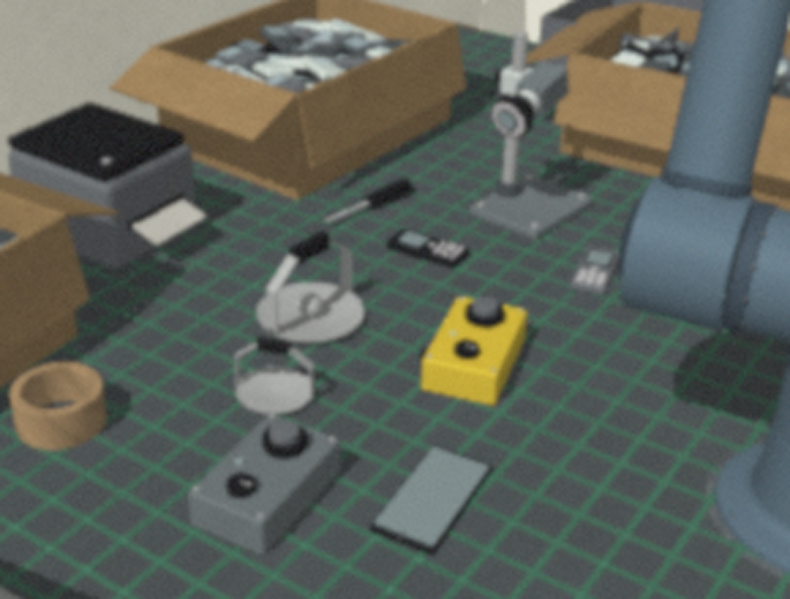

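The pictures show two dishes, two control boxes and one camera.

- **Control boxes:** the grey one is at top crop (95,277) and the yellow one at (377,315). The grey box is meant, with its button at (122,270) and the dimmer at (56,279).
- **Dishes:** the large one is at (342,141), with the ball under the strap and the grip at (343,122). The small one is at (220,193). The large one should be the 136 mm dish; I check its size below.
- **Camera:** it stands at right, its lamp ring at (674,171), facing left (+y).

```bash
python3 - <<'E'
from h import *
np.set_printoptions(precision=4,suppress=True)
T=viewer.grab_frame('top');S=viewer.grab_frame('side')
tc=lambda a,b:(130+a*.375,120+b*.375); sc=lambda a,b:(130+a*290/790,90+b*220/599)
P=lambda a,b,z: ray(T,*tc(a,b),z)
Q=lambda a,b,z: ray(S,*sc(a,b),z)
print('button',P(122,269,.067),Q(285,430,.067))
print('dimmer',P(56,278,.055),Q(242,485,.055))
for n in[((286,141),(399,141)),((342,87),(342,195))]: print('rim',P(*n[0],.013),P(*n[1],.013))
print('grip',P(318,121,.11),P(369,124,.11),P(343,122,.116)); print('grip side',Q(311,246,.105))
print('small',P(182,195,.01),P(256,195,.01))
print('base',P(635,152,.01),P(630,243,.01),P(753,256,.01))
print('ringface',P(667,171,.173),Q(511,117,.173)); print('ring ends',P(667,144,.173),P(666,198,.173))
def fit(l,f,z,zz=None):
    for d in outline_of(l,f)[:3]:
        m=d['mask'].astype(np.uint8); c=max(cv2.findContours(m,0,2)[0],key=cv2.contourArea)
        w=np.array([ray(f,*p[0],z)[:2] for p in c],np.float32); print(l,round(d['score'],2),cv2.minAreaRect(w))
fit('control_box',T,.045); fit('ball_dish',T,.013); fit('camera',T,.01); fit('phone_b',T,.014)
E
```

```text
button [0.4766 0.2799 0.067 ] [0.4696 0.2851 0.067 ]
dimmer [0.4688 0.3595 0.055 ] [0.4603 0.3659 0.055 ]
rim [0.6398 0.0896 0.013 ] [ 0.6374 -0.0507  0.013 ]
rim [0.7081 0.0188 0.013 ] [0.5704 0.0213 0.013 ]
grip [0.6396 0.0484 0.11  ] [ 0.635  -0.0105  0.11  ] [0.6363 0.0196 0.116 ]
grip side [0.6355 0.0182 0.105 ]
small [0.5743 0.2184 0.01  ] [0.5727 0.1272 0.01  ]
base [ 0.6192 -0.3431  0.01  ] [ 0.5055 -0.3293  0.01  ] [ 0.4871 -0.4778  0.01  ]
ringface [ 0.5608 -0.3311  0.173 ] [ 0.5563 -0.3354  0.173 ]
ring ends [ 0.5909 -0.3334  0.173 ] [ 0.5309 -0.3279  0.173 ]
control_box 0.97 ((0.4254831075668335, -0.01471160352230072), (0.10141921788454056, 0.15109601616859436), 15.984639167785645)
control_box 0.88 ((0.47547048330307007, 0.3131972849369049), (0.10781315714120865, 0.15479609370231628), 2.0124447345733643)
ball_dish 0.87 ((0.6429105997085571, 0.021472834050655365), (0.13155527412891388, 0.13349810242652893), 40.73945999145508)
ball_dish 0.77 ((0.5776255130767822, 0.1742936670780182), (0.08914106339216232, 0.08583005517721176), 63.50648498535156)
ball_dish 0.28 ((0.6415566205978394, 0.017511926591396332), (0.026500068604946136, 0.02041967399418354), 89.03602600097656)
camera 0.56 ((0.584015965461731, -0.4342924952507019), (0.20099566876888275, 0.19838513433933258), 88.50434875488281)
phone_b 0.8 ((0.3958909213542938, -0.2945570647716522), (0.04666588082909584, 0.1086646020412445), 13.930562019348145)
phone_b 0.69 ((0.6099082827568054, -0.21032661199569702), (0.11251567304134369, 0.051317475736141205), 3.7950124740600586)
phone_b 0.34 ((0.7495954036712646, -0.26812687516212463), (0.16613146662712097, 0.026623809710144997), 79.05763244628906)
```

```bash
python3 - <<'E'
import cv2
t=cv2.imread('pics/top0.png'); 
a=cv2.resize(t[145:205,225:305],(800,600),interpolation=cv2.INTER_CUBIC);cv2.imwrite('pics/dishc.png',a)
E
```

```text
(no output)
```

View pics/dishc.png

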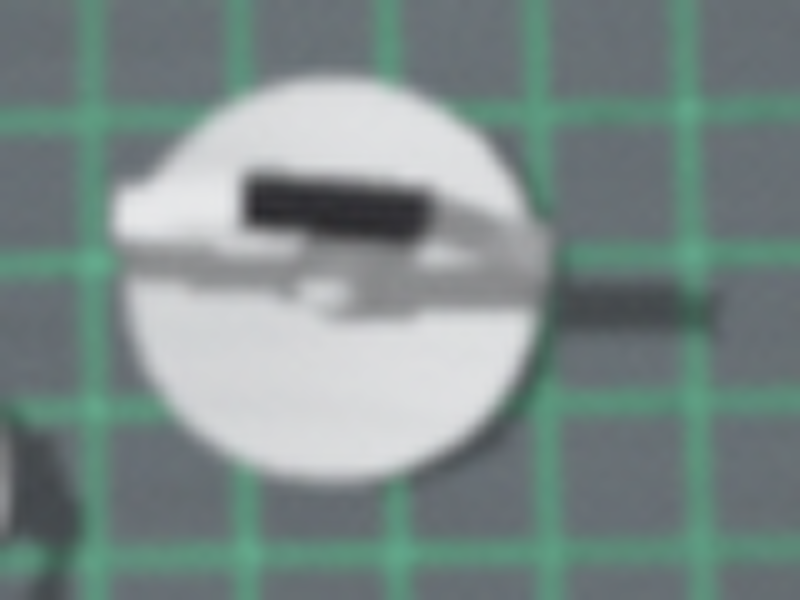

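The grey control box, with its button at about (0.473, 0.283), and the large dish are the right ones. The large dish measures about 137 mm across, with the ball under its strap; the small dish is only 90 mm. I'll move to the button now with the fingers shut.

```bash
python3 -m creep '[[[40,-32,0,0,0,0,1],[40,-32,0,0,0,0,1],[40,-32,0,0,0,0,1],[40,-32,0,0,0,0,1],[40,-32,0,0,0,0,1]]]' 40
python3 -m creep '[[[40,-32,0,0,0,0,1],[40,-32,0,0,0,0,1],[40,-32,0,0,0,0,1],[40,-32,0,0,0,0,1],[40,-32,0,0,0,0,1]]]'
python3 -m creep '[[[14,-46,0,0,0,0,1],[14,-46,0,0,0,0,1],[14,-46,0,0,0,0,1],[14,-46,0,0,0,0,1],[14,-46,0,0,0,0,1]]]'
python3 -m creep '[[[14,-46,0,0,0,0,1],[14,-46,0,0,0,0,1],[14,-46,0,0,0,0,1],[14,-46,0,0,0,0,1],[0,0,0,0,0,0,1]]]'
```

```text
t: 1.92
ee_pos: [0.2986, -0.3502, 0.2565]
tcp_rot: [[0.968, 0.251, 0.0], [0.251, -0.968, -0.001], [0.0, 0.001, -1.0]]
wrist_force: [-0.0, 0.3, -0.0]
finger_gap: 0.0002
grasp_force: 0.0
t: 2.55
ee_pos: [0.4521, -0.145, 0.2565]
tcp_rot: [[0.968, 0.251, 0.001], [0.251, -0.968, -0.001], [0.001, 0.001, -1.0]]
wrist_force: [1.0, -0.3, 0.0]
finger_gap: 0.0
grasp_force: 0.0
t: 3.18
ee_pos: [0.4612, 0.0953, 0.2565]
tcp_rot: [[0.968, 0.251, 0.001], [0.251, -0.968, -0.0], [0.001, 0.0, -1.0]]
wrist_force: [0.8, -0.6, -0.2]
finger_gap: 0.0002
grasp_force: 0.0
t: 3.8
ee_pos: [0.4822, 0.2408, 0.2571]
tcp_rot: [[0.947, 0.32, -0.013], [0.32, -0.947, 0.037], [-0.0, -0.039, -0.999]]
wrist_force: [-0.9, -0.4, -0.1]
finger_gap: 0.0001
grasp_force: 0.0
```

The last joint reached its range limit, so I'll turn the tool first.

```bash
python3 -m creep '[[[0,0,0,0,0,-0.17,1],[0,0,0,0,0,-0.17,1],[0,0,0,0,0,-0.17,1],[0,0,0,0,0,-0.17,1],[0,0,0,0,0,-0.17,1]]]'
python3 -m creep '[[[0,0,0,0,0,-0.17,1],[0,0,0,0,0,-0.14,1],[0,0,0,0,0,0,1]]]'
cat >> h.py <<'E'
from scipy.spatial.transform import Rotation as Ro
def go(p,psi):
    "tool-frame shift mm and rotvec from measured pose to TCP p, pointing down with yaw psi"
    s=env.read_state(); R=np.array(s['tcp_rot']); c,n=np.cos(psi),np.sin(psi)
    G=np.array([[c,n,0],[n,-c,0],[0,0,-1]])
    print('shift',(R.T@(np.array(p)-s['ee_pos'])*1000).round(1),'turn',Ro.from_matrix(R.T@G).as_rotvec().round(4),'psi',np.arctan2(R[1,0],R[0,0]).round(4),'t',s['t'],'F',np.round(s['wrist_force'],1))
E
python3 -c "
from h import *
go([.473,.2825,.105],1.49);print(env.read_state()['ee_pos'])"
```

```text
t: 4.42
ee_pos: [0.4815, 0.2386, 0.2573]
tcp_rot: [[0.383, 0.924, -0.013], [0.923, -0.382, 0.036], [0.028, -0.026, -0.999]]
wrist_force: [0.1, -0.3, 0.1]
finger_gap: 0.0
grasp_force: 0.0
t: 4.8
ee_pos: [0.4816, 0.2388, 0.2574]
tcp_rot: [[0.09, 0.996, -0.013], [0.995, -0.089, 0.036], [0.035, -0.016, -0.999]]
wrist_force: [-0.8, 0.2, -0.7]
finger_gap: 0.0
grasp_force: 0.0
shift [ 37.4 -10.  153.9] turn [-0.0161 -0.035  -0.009 ] psi 1.4807 t 4.8 F [-0.8  0.2 -0.7]
[0.48160409 0.23879589 0.2573562 ]
```

```bash
python3 -m creep '[[[0,0,0,-0.016,-0.035,-0.009,1],[43,-12,20,0,0,0,1],[0,0,44,0,0,0,1],[0,0,44,0,0,0,1],[0,0,44,0,0,0,1]]]'
python3 - <<'E'
from h import *
go([.473,.2825,.095],1.49);print(env.read_state()['ee_pos'])
T=viewer.grab_frame('top');S=viewer.grab_frame('side')
tip=np.array(env.read_state()['ee_pos'])-[0,0,.025];print(tip)
a=[]
for f in(T,S):
    im=f['image'].copy(); 
    for X,c in((tip,(255,0,0)),([.473,.2825,.067],(0,255,0))):
        u,v=pix(f,np.array(X)).round().astype(int); im[v,u]=c
    u,v=pix(f,tip).round().astype(int)
    a.append(cv2.resize(im[v-35:v+35,u-40:u+40],(400,350),interpolation=cv2.INTER_NEAREST))
cv2.imwrite('pics/btn.png',np.hstack(a)[:,:,::-1])
E
```

```text
t: 5.42
ee_pos: [0.4732, 0.2832, 0.1042]
tcp_rot: [[0.081, 0.997, 0.001], [0.997, -0.081, 0.0], [0.001, 0.001, -1.0]]
wrist_force: [0.0, 0.7, -0.6]
finger_gap: 0.0001
grasp_force: 0.0
shift [-0.8 -0.1  9.2] turn [ 0.0007 -0.0005 -0.0002] psi 1.4898 t 5.425 F [ 0.   0.7 -0.6]
[0.47316711 0.2832446  0.10424008]
[0.46916247 0.28133336 0.07569762]
```

View pics/btn.png

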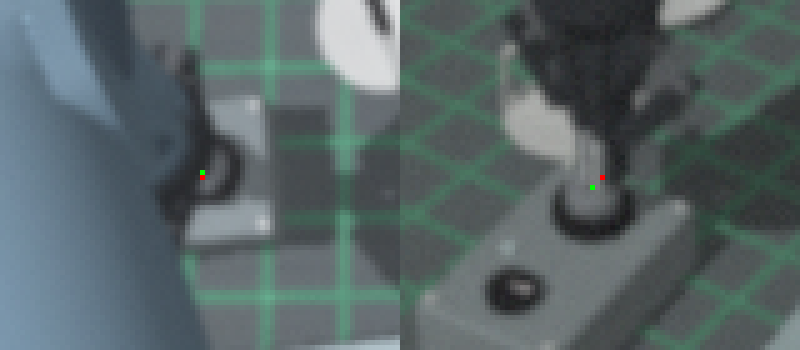

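The fingers stand over the button, close to its centre in the side view (tip about (590,180), collar centre (594,212)). I'll press now.

```bash
python3 -m creep '[[[1,3,5,0,0,0,1],[0,0,4,0,0,0,1],[0,0,2,0,0,0,1],[0,0,2,0,0,0,1],[0,0,0,0,0,0,1]]]'
python3 -m creep '[[[0,0,2,0,0,0,1],[0,0,1,0,0,0,1],[0,0,0,0,0,0,1]]]'
```

```text
t: 6.15
ee_pos: [0.4764, 0.2844, 0.0925]
tcp_rot: [[0.078, 0.997, 0.0], [0.997, -0.078, 0.001], [0.001, 0.0, -1.0]]
wrist_force: [0.7, -0.2, 0.2]
finger_gap: 0.0001
grasp_force: 0.0
t: 6.52
ee_pos: [0.4765, 0.2845, 0.0895]
tcp_rot: [[0.078, 0.997, 0.001], [0.997, -0.078, 0.001], [0.001, 0.0, -1.0]]
wrist_force: [-0.5, 0.2, 2.5]
finger_gap: -0.0001
grasp_force: 1.4
```

```bash
python3 -m creep '[[[0,0,2,0,0,0,1],[0,0,1,0,0,0,1],[0,0,0,0,0,0,1]]]'
python3 -m creep '[[[0,0,1,0,0,0,1],[0,0,1,0,0,0,1],[0,0,0,0,0,0,1]]]'
python3 -m creep '[[[0,0,1,0,0,0,1],[0,0,0,0,0,0,1]]]'
```

```text
t: 6.9
ee_pos: [0.4765, 0.2845, 0.0865]
tcp_rot: [[0.078, 0.997, 0.0], [0.997, -0.078, 0.001], [0.001, 0.0, -1.0]]
wrist_force: [-1.1, -0.0, 3.4]
finger_gap: -0.0001
grasp_force: 2.3
t: 7.28
ee_pos: [0.4765, 0.2845, 0.0859]
tcp_rot: [[0.078, 0.997, 0.001], [0.997, -0.078, 0.001], [0.001, 0.001, -1.0]]
wrist_force: [-4.0, -2.3, 15.2]
finger_gap: 0.0003
grasp_force: 7.4
t: 7.52
ee_pos: [0.4766, 0.2846, 0.0858]
tcp_rot: [[0.078, 0.997, 0.002], [0.997, -0.078, 0.001], [0.001, 0.002, -1.0]]
wrist_force: [-5.9, -2.5, 20.6]
finger_gap: -0.0001
grasp_force: 10.5
```

The button bottomed out: the force rose to 20 N at z = 0.0858, 6 mm below first contact. Now up, and over to the dish.

```bash
python3 -m creep '[[[0,0,-8,0,0,0,1],[0,0,-30,0,0,0,1],[0,0,-40,0,0,0,1],[0,0,-40,0,0,0,1],[0,0,-40,0,0,0,1]]]'
python3 -m creep '[[[-42,30,0,0,0,0,-0.6],[-42,30,0,0,0,0,-0.6],[-42,30,0,0,0,0,-0.6],[-42,30,0,0,0,0,-0.6],[-42,30,0,0,0,0,-0.6]]]'
python3 -m creep '[[[-42,30,0,0,0,0,-0.6],[0,0,40,0,0,0,-0.6],[0,0,0,0,0,0,-0.6]]]'
python3 - <<'E'
from h import *
T=viewer.grab_frame('top');S=viewer.grab_frame('side')
go([.637,.0195,.111],1.49); print(env.read_state()['finger_gap'])
p=np.array(env.read_state()['ee_pos']);print(p)
# button released? 
for l in('start_button_top','dish_grip'):
  for f in(T,S): print(l,[(round(d['score'],2),np.round(d['at'],3).tolist()) for d in look_for(l,f)[:3]])
a=[]
for f in(T,S):
    im=f['image'].copy(); u,v=pix(f,np.array([.637,.0195,.105])).round().astype(int); im[v,u]=(255,0,0)
    a.append(cv2.resize(im[v-35:v+35,u-40:u+40],(400,350),interpolation=cv2.INTER_CUBIC))
cv2.imwrite('pics/hover.png',np.hstack(a)[:,:,::-1])
E
```

```text
t: 8.15
ee_pos: [0.4758, 0.2841, 0.2418]
tcp_rot: [[0.078, 0.997, -0.001], [0.997, -0.078, -0.0], [-0.0, -0.001, -1.0]]
wrist_force: [0.1, -0.2, 0.2]
finger_gap: -0.0001
grasp_force: 0.0
t: 8.78
ee_pos: [0.6099, 0.0617, 0.2403]
tcp_rot: [[0.078, 0.997, -0.001], [0.997, -0.078, 0.001], [0.001, -0.001, -1.0]]
wrist_force: [1.8, -0.5, -0.1]
finger_gap: 0.0685
grasp_force: 0.0
t: 9.15
ee_pos: [0.6332, 0.0186, 0.1967]
tcp_rot: [[0.079, 0.997, -0.009], [0.997, -0.079, 0.001], [0.001, -0.009, -1.0]]
wrist_force: [-0.4, 0.8, 0.3]
finger_gap: 0.0684
grasp_force: 0.0
shift [ 0.1  1.9 89.9] turn [-0.0022 -0.0007  0.0033] psi 1.4933 t 9.25 F [-0.3 -0.5  0.8]
0.06797669578945063
[0.63530384 0.01949391 0.2008813 ]
start_button_top [(0.46, [0.436, -0.054, 0.071]), (0.44, [0.479, 0.286, 0.065]), (0.36, [0.343, 0.21, 0.012])]
start_button_top []
dish_grip [(0.67, [0.58, 0.17, 0.006])]
dish_grip [(0.89, [0.637, 0.024, 0.014]), (0.64, [0.578, 0.174, 0.008])]
```

View pics/hover.png

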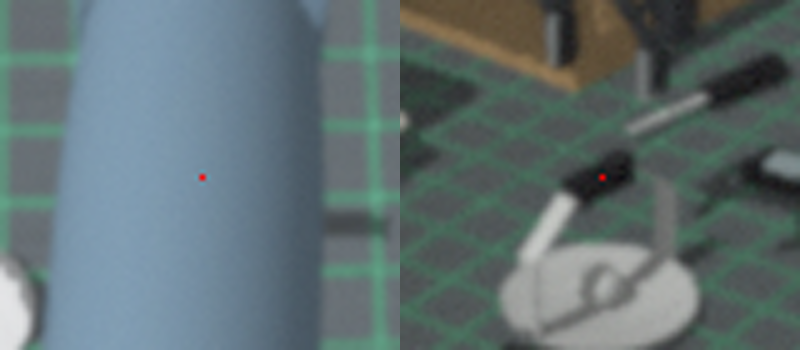

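The side view has the grip (dot at (600,177)) between and below the open fingers, with the ball in the middle of the dish at (607,287). I'll descend, then close gently in stages.

```bash
python3 -m creep '[[[0,2,20,-0.002,0,0.003,-0.4],[0,0,25,0,0,0,-0.3],[0,0,25,0,0,0,-0.2],[0,0,15,0,0,0,-0.1],[0,0,4,0,0,0,0]]]' 25
python3 -m creep '[[[0,0,0,0,0,0,0.2],[0,0,0,0,0,0,0.4],[0,0,0,0,0,0,0.5],[0,0,0,0,0,0,0.5]]]'
python3 - <<'E'
from h import *
S=viewer.grab_frame('side')
go([.637,.0195,.111],1.49)
f=S;u,v=pix(f,np.array([.637,.0195,.105])).round().astype(int)
cv2.imwrite('pics/grip.png',cv2.resize(f['image'][v-25:v+35,u-40:u+40],(600,450),interpolation=cv2.INTER_CUBIC)[:,:,::-1])
E
```

```text
t: 10.07
ee_pos: [0.638, 0.0192, 0.1119]
tcp_rot: [[0.08, 0.997, 0.001], [0.997, -0.08, 0.0], [0.001, 0.001, -1.0]]
wrist_force: [0.7, -0.3, -0.3]
finger_gap: 0.0425
grasp_force: 0.0
t: 10.58
ee_pos: [0.6386, 0.0189, 0.1126]
tcp_rot: [[0.081, 0.997, 0.003], [0.997, -0.081, 0.0], [0.001, 0.003, -1.0]]
wrist_force: [-0.2, 0.3, -0.7]
finger_gap: 0.0211
grasp_force: 0.0
shift [ 0.4 -1.5  1.5] turn [ 0.0025 -0.0006 -0.0002] psi 1.4898 t 10.625 F [-0.3  0.3 -0.3]
```

View pics/grip.png

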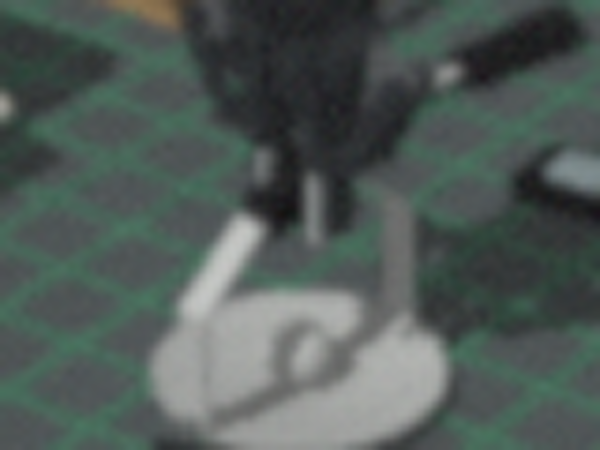

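The fingers straddle the grip without touching it (gap 21 mm against its 16 mm width), and the ball sits in the middle. Now I close.

```bash
python3 -m creep '[[[0,0,1,0,0,0,0.55],[0,0,0,0,0,0,0.58],[0,0,0,0,0,0,0.61],[0,0,0,0,0,0,0.64],[0,0,0,0,0,0,0.7]]]' 25
python3 -m creep '[[[0,0,0,0,0,0,0.8],[0,0,0,0,0,0,1],[0,0,0,0,0,0,1]]]' 60
python3 -m creep '[[[0,0,-1,0,0,0,1],[0,0,-1,0,0,0,1],[0,0,-2,0,0,0,1],[0,0,-2,0,0,0,1],[0,0,-3,0,0,0,1]]]' 60
```

```text
t: 11.25
ee_pos: [0.6385, 0.019, 0.1113]
tcp_rot: [[0.081, 0.997, 0.002], [0.997, -0.081, 0.001], [0.001, 0.002, -1.0]]
wrist_force: [1.9, 0.5, 2.1]
finger_gap: 0.0155
grasp_force: 26.1
t: 11.62
ee_pos: [0.6385, 0.019, 0.1114]
tcp_rot: [[0.081, 0.997, 0.003], [0.997, -0.081, 0.001], [0.001, 0.003, -1.0]]
wrist_force: [1.6, 0.0, 3.0]
finger_gap: 0.0148
grasp_force: 59.2
t: 12.25
ee_pos: [0.6379, 0.019, 0.12]
tcp_rot: [[0.081, 0.997, 0.001], [0.997, -0.081, 0.001], [0.001, 0.001, -1.0]]
wrist_force: [0.3, 0.4, -3.5]
finger_gap: 0.0147
grasp_force: 58.5
```

```bash
python3 -m creep '[[[0,0,-5,0,0,0,1],[0,0,-8,0,0,0,1],[0,0,-10,0,0,0,1],[0,0,-10,0,0,0,1],[0,0,-10,0,0,0,1]]]'
python3 -m creep '[[[0,0,-10,0,0,0,1],[0,0,-10,0,0,0,1],[0,0,-10,0,0,0,1],[0,0,-10,0,0,0,1],[0,0,-10,0,0,0,1]]]'
python3 -m creep '[[[0,0,-10,0,0,0,1],[0,0,-7,0,0,0,1],[0,0,-4,0,0,0,1],[0,0,-2,0,0,0,1],[0,0,0,0,0,0,1]]]'
python3 - <<'E'
from h import *
S=viewer.grab_frame('side');go([.637,.0195,.2363],3.02)
p=np.array(env.read_state()['ee_pos']);print(p,env.read_state()['ft_torque'])
f=S;u,v=pix(f,p-[0,0,.05]).round().astype(int)
cv2.imwrite('pics/lift.png',cv2.resize(f['image'][v-25:v+35,u-40:u+40],(600,450),interpolation=cv2.INTER_CUBIC)[:,:,::-1])
print(p[2]-.1113+.02, [ (round(d['score'],2),np.round(d['at'],3).tolist()) for d in look_for('ball_center',S)[:3]])
E
```

```text
t: 12.88
ee_pos: [0.6383, 0.0189, 0.1642]
tcp_rot: [[0.081, 0.997, 0.003], [0.997, -0.081, 0.0], [0.001, 0.003, -1.0]]
wrist_force: [1.3, -0.9, -3.4]
finger_gap: 0.0153
grasp_force: 58.5
t: 13.5
ee_pos: [0.6381, 0.0189, 0.2138]
tcp_rot: [[0.081, 0.997, 0.002], [0.997, -0.081, 0.0], [0.001, 0.002, -1.0]]
wrist_force: [-0.2, -0.9, -3.9]
finger_gap: 0.015
grasp_force: 58.5
t: 14.12
ee_pos: [0.638, 0.0189, 0.236]
tcp_rot: [[0.081, 0.997, 0.002], [0.997, -0.081, 0.0], [0.001, 0.002, -1.0]]
wrist_force: [0.1, -0.4, -4.3]
finger_gap: 0.0154
grasp_force: 58.5
shift [ 0.5 -0.9 -0.4] turn [ 1.7000e-03  7.0000e-04 -1.5301e+00] psi 1.4899 t 14.175 F [ 0.  -0.8 -3.2]
[0.63787459 0.01893414 0.23585791] [-0.05445812  0.07727808 -0.04402717]
0.14455790920522438 []
```

View pics/lift.png

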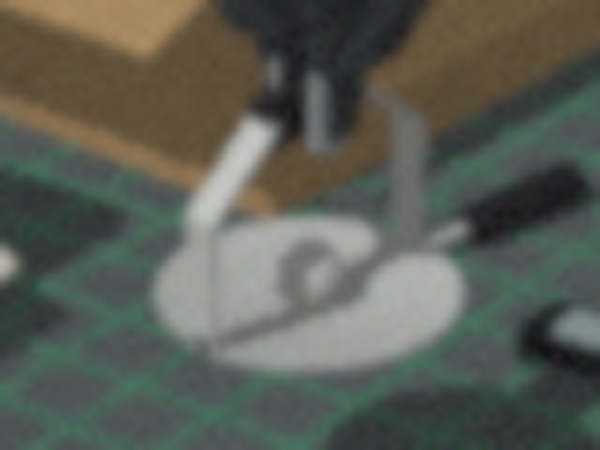

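The dish is up and looks level, with the ball in the middle at about (325,278). Next, the quarter turn, slowly.

```bash
python3 -m creep '[[[0,0,0,0,0,-0.02,1],[0,0,0,0,0,-0.04,1],[0,0,0,0,0,-0.06,1],[0,0,0,0,0,-0.08,1],[0,0,0,0,0,-0.08,1]]]'
python3 -m creep '[[[0,0,0,0,0,-0.08,1],[0,0,0,0,0,-0.08,1],[0,0,0,0,0,-0.08,1],[0,0,0,0,0,-0.08,1],[0,0,0,0,0,-0.08,1]]]' >/dev/null
python3 -m creep '[[[0,0,0,0,0,-0.08,1],[0,0,0,0,0,-0.08,1],[0,0,0,0,0,-0.08,1],[0,0,0,0,0,-0.08,1],[0,0,0,0,0,-0.08,1]]]' >/dev/null
python3 -m creep '[[[0,0,0,0,0,-0.08,1],[0,0,0,0,0,-0.08,1],[0,0,0,0,0,-0.08,1],[0,0,0,0,0,-0.07,1],[0,0,0,0,0,-0.06,1]]]' >/dev/null
python3 -m creep '[[[0,0,0,0,0,-0.04,1],[0,0,0,0,0,-0.02,1],[0,0,0,0,0,0,1]]]'
python3 - <<'E'
from h import *
T=viewer.grab_frame('top');go([.575,-.227,.2363],3.02); print(env.read_state()['ee_pos'])
a=cv2.resize(T['image'][145:215,295:425],(780,420),interpolation=cv2.INTER_CUBIC)
cv2.imwrite('pics/cam.png',a[:,:,::-1])
E
```

```text
t: 14.85
ee_pos: [0.6379, 0.0189, 0.236]
tcp_rot: [[-0.201, 0.98, 0.002], [0.98, 0.201, 0.0], [0.0, 0.002, -1.0]]
wrist_force: [-1.4, 0.0, -4.4]
finger_gap: 0.0149
grasp_force: 58.5
t: 17.1
ee_pos: [0.638, 0.0189, 0.2361]
tcp_rot: [[-0.99, 0.141, 0.002], [0.141, 0.99, 0.0], [-0.002, 0.001, -1.0]]
wrist_force: [0.5, -0.0, -3.5]
finger_gap: 0.0146
grasp_force: 58.5
shift [  27.6 -252.3   -0.4] turn [ 0.0007  0.0019 -0.0203] psi 2.9997 t 17.15 F [ 0.  -0.1 -3.1]
[0.63800991 0.01890436 0.23609453]
```

View pics/cam.png

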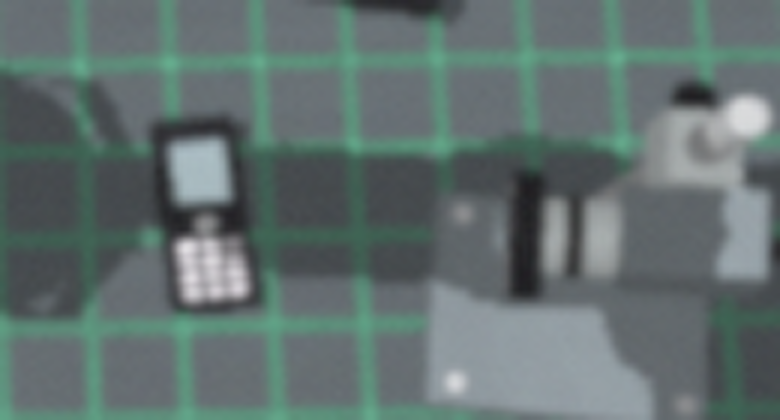

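The picture shows the camera base's left edge from (441,190) to (428,400), the lamp ring's face at x≈512 from y=172 to 293, and phone_b at (205,215). I'll fit the camera pose from these.

```bash
python3 - <<'E'
from h import *
from scipy.optimize import least_squares
T=viewer.grab_frame('top');S=viewer.grab_frame('side')
tc=lambda a,b:(130+a*.375,120+b*.375); sc=lambda a,b:(130+a*290/790,90+b*220/599); cc=lambda a,b:(295+a/6,145+b/6)
h=.01; O=[(T,tc(635,152),(-75,60,10)),(T,tc(630,243),(-75,-60,10)),(T,tc(753,256),(75,-60,10)),
 (T,cc(441,190),(-75,60,10)),(T,cc(428,400),(-75,-60,10)),
 (T,cc(515,172),(-80,31,173)),(T,cc(510,293),(-80,-31,173)),(S,sc(511,117),(-80,0,173))]
def W(p,X):
    a=p[2]; x=np.array([-np.sin(a),-np.cos(a)]); y=np.array([np.cos(a),-np.sin(a)])
    return np.r_[np.array(p[:2])+(X[0]*x+X[1]*y)/1000,X[2]/1000]
res=lambda p:np.concatenate([pix(f,W(p,X))-uv for f,uv,X in O])
r=least_squares(res,[.554,-.41,.12],loss='soft_l1'); print(r.x.round(4)); print(res(r.x).reshape(-1,2).round(1).tolist())
vp=W(r.x,(-186,0,145)); print('view',vp.round(4),'psi',np.pi-r.x[2])
# ball now? dish centre predicted vs. side ball
p=np.array(env.read_state()['ee_pos']); print('ball pred px',pix(S,p-[0,0,.0913]),[(round(d['score'],2),np.round(d['at'],3).tolist(),pix(S,d['at']).round(1)) for l in('ball_center','ball_dish') for d in look_for(l,S)[:2]])
go([vp[0],vp[1],.2363],np.pi-r.x[2])
E
```

```text
[ 0.5533 -0.4112  0.1134]
[[0.1, -0.6], [0.3, 1.0], [0.4, 0.6], [-0.3, -0.3], [0.2, 0.5], [-0.1, -0.4], [-0.1, 0.2], [-1.9, -0.1]]
view [ 0.5743 -0.2264  0.145 ] psi 3.0282098481466386
ball pred px [243.34465093 169.75650898] [(0.51, [0.635, 0.025, 0.145], array([243. , 170.7])), (0.92, [0.58, 0.175, 0.008], array([228.6, 232. ])), (0.81, [0.632, 0.024, 0.139], array([243.8, 172.4]))]
shift [  28.4 -251.9   -0.4] turn [ 0.0007  0.002  -0.0284] psi 2.9998 t 17.35 F [-0.4 -0.6 -3.5]
```

```bash
python3 -m creep '[[[0,0,0,0.001,0.002,-0.014,1],[0,0,0,0,0,-0.014,1],[0.1,-1,0,0,0,0,1],[0.3,-2,0,0,0,0,1],[0.4,-3,0,0,0,0,1]]]' >/dev/null
python3 -m creep '[[[0.6,-4,0,0,0,0,1],[0.7,-5,0,0,0,0,1],[0.9,-6,0,0,0,0,1],[1,-7,0,0,0,0,1],[1.1,-8,0,0,0,0,1]]]' >/dev/null
python3 -m creep '[[[1.3,-9,0,0,0,0,1],[1.4,-10,0,0,0,0,1],[1.4,-10,0,0,0,0,1],[1.4,-10,0,0,0,0,1],[1.4,-10,0,0,0,0,1]]]' >/dev/null
python3 -m creep '[[[1.4,-10,0,0,0,0,1],[1.4,-10,0,0,0,0,1],[1.4,-10,0,0,0,0,1],[1.4,-10,0,0,0,0,1],[1.4,-10,0,0,0,0,1]]]'
python3 -m creep '[[[1.4,-10,0,0,0,0,1],[1.4,-10,0,0,0,0,1],[1.4,-10,0,0,0,0,1],[1.4,-10,0,0,0,0,1],[1.4,-10,0,0,0,0,1]]]' >/dev/null
python3 -m creep '[[[1.4,-10,0,0,0,0,1],[1.4,-10,0,0,0,0,1],[1.3,-9,0,0,0,0,1],[1.1,-8,0,0,0,0,1],[1,-7,0,0,0,0,1]]]' >/dev/null
python3 -m creep '[[[0.9,-6,0,0,0,0,1],[0.7,-5,0,0,0,0,1],[0.6,-4,0,0,0,0,1],[0.4,-3,0,0,0,0,1],[0.3,-2,0,0,0,0,1]]]' >/dev/null
python3 -m creep '[[[0.1,-1,0,0,0,0,1],[0,0,0,0,0,0,1],[0,0,0,0,0,0,1]]]'
python3 - <<'E'
from h import *
T=viewer.grab_frame('top');S=viewer.grab_frame('side');go([.5743,-.2264,.2363],3.028)
p=np.array(env.read_state()['ee_pos']); print(p)
vp=np.array([.5743,-.2264,.145])
for n,f in(('S',S),('T',T)): print(n,'want',pix(f,vp).round(1),'pred',pix(f,p-[0,0,.0913]).round(1),[(l[:6],round(d['score'],2),np.round(d['at'],3).tolist(),pix(f,d['at']).round(1).tolist()) for l in('ball_center','dish_grip') for d in look_for(l,f)[:2]])
im=S['image'].copy(); u,v=pix(S,vp).round().astype(int); im=cv2.resize(im[v-60:v+45,u-60:u+80],(800,600),interpolation=cv2.INTER_CUBIC)
uv=((pix(S,vp)-[u-60,v-60]+.5)*5.714).round().astype(int); cv2.circle(im,uv.tolist(),3,(255,0,0),-1)
cv2.imwrite('pics/view.png',im[:,:,::-1])
E
```

```text
t: 19.85
ee_pos: [0.6037, -0.1137, 0.2362]
tcp_rot: [[-0.994, 0.113, -0.0], [0.113, 0.994, -0.0], [0.0, -0.0, -1.0]]
wrist_force: [0.4, -0.6, -2.9]
finger_gap: 0.015
grasp_force: 58.5
t: 22.1
ee_pos: [0.5747, -0.2254, 0.2363]
tcp_rot: [[-0.994, 0.113, 0.0], [0.113, 0.994, -0.0], [-0.0, -0.0, -1.0]]
wrist_force: [0.2, -0.5, -3.5]
finger_gap: 0.0147
grasp_force: 58.5
shift [ 0.3 -1.1 -0.1] turn [-0.0002 -0.      0.    ] psi 3.028 t 22.2 F [ 0.4  0.3 -3.6]
[ 0.57470544 -0.22535349  0.23621173]
S want [298.1 148.7] pred [297.8 148.8] [('ball_c', 0.6, [0.571, -0.216, 0.15], [297.6, 148.7]), ('dish_g', 0.81, [0.579, 0.177, 0.01], [228.5, 232.1]), ('dish_g', 0.74, [0.564, -0.219, 0.138], [299.5, 152.0])]
T want [341.8 182.2] pred [341.5 182.1] [('dish_g', 0.9, [0.578, 0.172, 0.009], [212.6, 191.8]), ('dish_g', 0.55, [0.57, -0.189, 0.134], [328.7, 184.6])]
```

View pics/view.png

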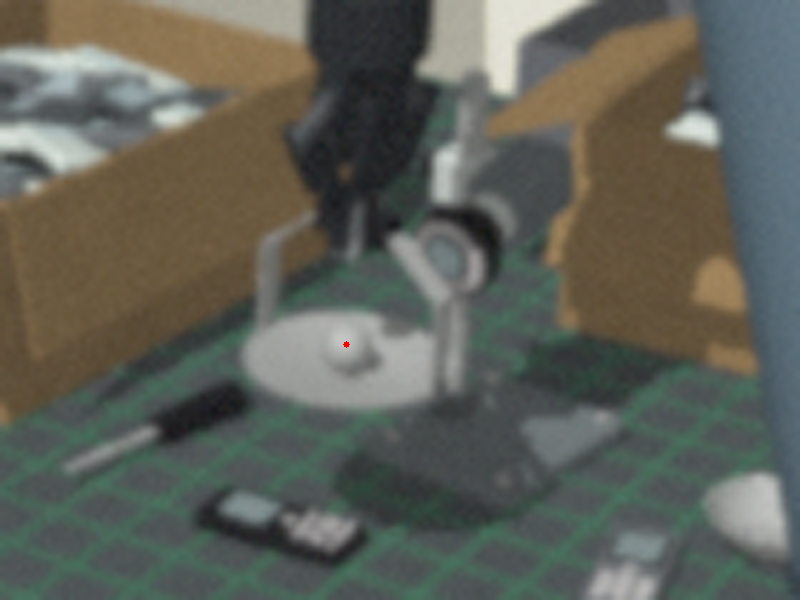

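The ball (345,345) sits in the middle of the level dish, on the dot that marks the view point. The lamp ring at (450,252) agrees with the fit to under 1 px. I'll make a 1 mm trim, let it settle, check once more and hand in.

```bash
python3 -m creep '[[[0,-0.5,0,0,0,0,1],[0,-0.5,0,0,0,0,1],[0,0,0,0,0,0,1],[0,0,0,0,0,0,1],[0,0,0,0,0,0,1]]]' >/dev/null
python3 -m creep '[[[0,0,0,0,0,0,1],[0,0,0,0,0,0,1],[0,0,0,0,0,0,1],[0,0,0,0,0,0,1],[0,0,0,0,0,0,1]]]' >/dev/null
python3 -m creep '[[[0,0,0,0,0,0,1],[0,0,0,0,0,0,1],[0,0,0,0,0,0,1],[0,0,0,0,0,0,1],[0,0,0,0,0,0,1]]]' 
python3 - <<'E'
from h import *
for k in range(2):
    S=viewer.grab_frame('side'); print([pix(S,d['at']).round(1) for d in look_for('ball_center',S)[:1]],pix(S,np.array([.5743,-.2264,.145])))
go([.5743,-.2264,.2363],3.028)
print(env.sign_off())
E
```

```text
t: 24.28
ee_pos: [0.5745, -0.2265, 0.2362]
tcp_rot: [[-0.994, 0.114, -0.0], [0.114, 0.994, -0.0], [0.0, -0.0, -1.0]]
wrist_force: [-1.0, -0.4, -3.1]
finger_gap: 0.0152
grasp_force: 58.5
[array([297.9, 148.1])] [298.05688756 148.69431683]
[array([298. , 148.5])] [298.05688756 148.69431683]
shift [ 0.3  0.  -0.1] turn [-0.0003  0.     -0.0001] psi 3.0279 t 24.475 F [-0.1  0.9 -4. ]
the job is handed in; nothing more can be done
None
```

I handed the job in at 24.5 s: the start button was pressed right down and released, and the arm is holding the dish level and still, a quarter turn round, with the ball within 1 px of the viewing point in the side view.

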